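# Scrape the heat sink clean and show its fins to the inspection camera

## Task

Take the scraper block and wipe the three loose metal chips off the flat top of the heat sink while it sits in its nest (scraper only, not the gripper fingers), then stand the scraper back upright on the bench. Then lift the heat sink out and hold it still in the air in front of the inspection camera: its centre at the focus point 14 cm in front of the lens, the fin channels pointing straight along the camera's line of sight, flat face up and square to the tilted camera; finish while still holding it there. Do not knock the camera or disturb the other things on the bench, and do not press the bell.

Things in the scene. Friction and masses are not known exactly. Their poses are not given: they have to be found in the camera images.
- sink_c (a point): centre (half-way up) of the aluminium heat sink: 100 mm long (x) x 50 mm wide (y) x 32 mm high, about 0.2 kg, loose. Flat 8 mm base plate on top (+z is the normal of the flat face, 16 mm above this point), six fins below running along x. It is the same both ways round. Its long outer sides are flat and free for gripping across y within 30 mm either side of the middle, from the top down to the underside.
- nest: fixed dark steel nest in a green catch tray, origin on the bench under its centre, x along the heat sink's length. Tray 220 x 170 mm, wall 12 mm high; the riser carries the heat sink's underside 40 mm above the bench (flat face at 72 mm). Low stops at both ends and at the corners of the sides rise 8 mm above the riser and keep the heat sink from sliding, with about 1.5 mm play; lifting is free.
- chip1_c (a point): centre of a loose copper chip, 14 x 9 x 7 mm, 10 g, lying on the heat sink's flat face
- chip2_c (a point): centre of a loose brass chip, 13 x 10 x 7.5 mm, 10 g, lying on the heat sink's flat face
- chip3_c (a point): centre of a loose dark steel chip, 11 x 11 x 6 mm, 10 g, lying on the heat sink's flat face
- scraper_c (a point): centre (half-way up) of the scraper block standing upright on the bench, 66 mm tall in all, 0.12 kg: a yellow block 22 mm thick (x) x 64 mm wide (y) x 18 mm high with a steel-edged flat underside 33 mm below this point, and above it a black handle 26 mm (x) x 28 mm (y) reaching from 18 to 66 mm over the underside, z up.
- focus (a point): focus point of the inspection camera, in empty air 140 mm in front of its lens. The white camera head with a black barrel and an aluminium ring sits on a steel post at the far side and looks back towards the robot and 0.1 to 0.45 rad downward. Axes: +x runs from the focus point to the lens along the line of sight (so tilted up), y is level, z square to both, upward. The heat sink's x is to lie along this x (either way round) and its z along this z.
- lens (a point): middle of the camera's front lens, same axes as the focus point; the head is 54 mm across
- toolbox: bystander: closed orange plastic toolbox, 360 x 190 mm, 150 mm high with its lid, at the right side; heavy
- fan_cover: bystander: black plastic fan motor cover, dome of 116 mm diameter, 55 mm high, origin at its underside
- wrench: bystander: steel wrench, 200 mm long, lying flat
- bell_base: bystander: small grey push-button bell switch fixed to the bench, origin at its underside
- screwdriver: bystander: screwdriver, 200 mm long, lying
- jar: bystander: amber jar, 64 mm diameter, 75 mm high, origin at its underside
- stand: steel foot and post of the inspection camera, fixed to the bench: foot 130 x 100 x 15 mm, post 22 mm diameter up to 340 mm, 115 mm behind the lens; origin on the bench below the camera head's tilt axis, 60 mm behind the lens; -x is the side the camera looks to
- bell (a joint): travel of the bell switch's white button, 0 up, 0.006 m fully pressed; it should not be rung
Not all that is in view belongs to the job. Of the things that look like the part that bears sink_c, the largest one is meant.

How it is judged:
On the way, in this order (a step that is already met when the one before it is completed fails the run):
1. the scraper is held in the gripper, raised off the bench, with the chips still on the heat sink (contact force between the fingers and scraper above 1 N and height (world z) of scraper_c above 0.06 m and height (world z) of each of chip1_c, chip2_c, chip3_c above 0.065 m), for 0.1 s.
2. all chips are off the heat sink, which is still in its nest, with the scraper in the gripper (contact force between the fingers and scraper above 1 N and distance of sink_c from where it was at the start of the episode below 0.01 m and height (world z) of each of chip1_c, chip2_c, chip3_c below 0.062 m), for 0.2 s.
3. the scraper stands upright on the bench, let go, and the heat sink is still in its nest (contact force between the fingers and scraper below 0.1 N and height (world z) of scraper_c below 0.045 m and angle between scraper_c's own z axis and vertical below 0.2 rad and linear speed of scraper below 0.03 m/s and distance of sink_c from where it was at the start of the episode below 0.01 m), for 0.2 s.
At the end, for the whole second after the job is handed in: Heat sink held still in the gripper, touching nothing else, centre within 16 mm of the focus point, length within 0.13 rad of the line of sight, flat face up and within 0.13 rad of square to it; all three chips fallen below the nest's stops; scraper upright on the bench (distance between sink_c and focus below 0.016 m and angle between the x axis of sink_c and the x axis of focus, either way round below 0.13 rad and angle between the z axis of sink_c and the z axis of focus, either way round below 0.13 rad and angle between sink_c's own z axis and vertical below 0.8 rad and contact force between the fingers and sink above 1 N and contact force between sink and nest below 0.1 N and contact force between sink and stand below 0.1 N and height (world z) of sink_c above 0.18 m and linear speed of sink below 0.03 m/s and height (world z) of each of chip1_c, chip2_c, chip3_c below 0.062 m and height (world z) of scraper_c below 0.045 m and angle between scraper_c's own z axis and vertical below 0.2 rad); the arm keeps its last pose, push and grip.
It fails at once if a chip is pushed with the gripper fingers (contact force between the fingers and chip1 above 1 N or contact force between the fingers and chip2 above 1 N or contact force between the fingers and chip3 above 1 N).
It fails at once if the camera is knocked out of its place or aim (distance of focus from where it was at the start of the episode above 0.01 m).
It fails at once if another thing on the bench is disturbed (moved by more than 20 mm, or the bell pressed half-way) (distance of any of fan_cover, wrench, screwdriver, jar from where it was at the start of the episode above 0.02 m or value of joint bell above 0.003 m).
It also fails if it takes over 64 s, if anything falls off the work surface, if the arm or the gripper's body presses on something with over 40 N, if the wrist force passes 120 N, or if a joint passes its speed limit or range.

## Robot

A 7-joint arm with a two-finger parallel gripper is mounted at the origin on the work surface. World frame = base frame: x ahead of the robot, y to its left, z up, the work surface at z = 0. Lengths are in m, angles in rad, forces in N, time in s.
With the tool pointing down it reaches from about 0.4 to 0.85 m from the base axis. Payload 10.4 kg.
Tool frame: the origin (TCP) lies at the very end of the fingers, on their centre line; the grasp point (between the pads) lies 19 mm behind it; z points along the fingers, x is the direction in which the jaws open and shut, and the axes are right-handed (so a half turn about z gives the same grasp; the last joint's range is limited). The gripper opens to 85 mm and grips with 20 to 120 N. Pads are 22 mm wide; open, the fingers measure 114 mm over their backs; the gripper's body (76 mm by 85 mm) begins 54 mm behind the grasp point. The pads swing forward as they close: fully open they stand 13 mm farther back than shut.
Start: joints at [-1.299, 0.332, -0.065, 1.46, 0.022, 1.35, -0.088], TCP at [0.182, 0.598, 0.231] pointing down, gripper open.
Joint ranges: [-2.6, 2.6], [-0.5, 2.12], [-1.47, 1.34], [0.16, 2.42], [-1.27, 4.41], [0.06, 2.06], [-2.6, 2.6]. Speed limits (rad/s): [2.22, 2.22, 2.79, 2.79, 3.14, 3.14, 3.14].

## Interface

Orientations are given as a unit quaternion [w, x, y, z].
In Python, from cell import manip, grab_frame, camera_info gives the robot as it stands.
- The arm moves only by the tool arm_command, never from a script. Its argument "targets" is a list that holds one entry, the list of rows, each a list of 6 numbers: the shift along the tool's x, y, z as a fraction of full scale, then the turn, a rotation vector about the tool's x, y, z as a fraction of full scale. A call has exactly 8 rows; each row shifts and turns the commanded pose from where the row before left it, along the tool's axes as they then stand; what a row does not reach is not made up. Full scale, the value 1, is 0.04 m for a shift and 0.12 rad for a turn. A row lasts 1/10 s, in which the tool goes at most 50 mm and 8.59 degrees, less where a joint would pass 70% of its speed; a pose out of reach is approached as far as the arm can. A call with a number of a shift or a turn outside -1 to 1 is refused whole. A call with a gripper value outside its range is refused whole. "jaw" is the closure in counts, from 0 (fully open) to 255 (shut), set as the call begins (left out, the last holds). The fingers move at their own pace and stop on an object; "squeeze" is the grip in N (left out, the last holds). Time passes only in rows, so rows that do not move let the fingers close, or fill a call up. It gives the time, the measured TCP pose, the force and the opening at its end, in the units of the state.
- manip.get_obs(): the state, without advancing time (a new reading comes with each control period).
- grab_frame(name): name is "side" or "top"; returns the picture (400x640x3 uint8, blue, green, red); there is no depth.
- camera_info(name): a dict with "K" (3x3 intrinsics, pixels), "rvec" (rotation vector, rad) and "tvec" (3), from world to camera coordinates, as OpenCV has them. Camera axes: x right, y down, z forward; pixel columns grow to the right and rows downward; lengths in m; the calibration is good to about 2 mm. A picture is of the moment at which its call begins. camera_info takes no time and is no camera call.
- manip.sign_off(): hands the job in, once; it reports no verdict.
The state is a dict: "clock": time; "q": joint angles; "joint_vel": joint speeds; "joint_efforts": joint torques, N m; "ee_pos": TCP position; "tcp_rot": TCP orientation; "ft_force": force on the tool from outside, world axes, zero at the start; "torque": the same for the moment, N m; "opening": opening from 0.0 (shut) to 1.0 (fully open).
Only numpy, scipy, OpenCV 4.12 (cv2) and the standard library are available. Lean on these libraries where they do the work, as an engineer would, in place of code of your own. Each camera call takes 0.05 s, during which the arm holds its last target. There are 200 camera calls.

## Working session

There is one attempt and no reset: what is moved stays moved. The work goes in short steps, Python scripts to look and compute and a tool call to move; the robot and the scene stay as the last step left them, time stands still between calls to the robot, and variables do not carry over. Pictures are saved under pics/ and viewed, about 8 in all and at most 12, crops included, and the job is handed in when it is done.

Besides the shell and the picture viewer there is one more tool, called after "Call:" in YAML: its name, and indented under it one key for each argument. arm_command: Moves the arm, as the interface text tells. Shift numbers are shares of 0.04 m and turn numbers shares of 0.12 rad, none past 1 either way. Its arguments: {"type":"object","properties":{"targets":{"type":"array","items":{"type":"array","items":{"type":"array","items":{"type":"number","minimum":-1,"maximum":1}}}},"jaw":{"type":"number"},"squeeze":{"type":"number"}},"required":["targets"]}

```bash
ls; mkdir -p pics; python3 - <<'E'
from cell import manip, grab_frame, camera_info
import cv2, numpy as np
for n in ("top","side"):
    im=grab_frame(n); cv2.imwrite(f"pics/{n}0.png",im)
    c=camera_info(n); R=cv2.Rodrigues(np.array(c["rvec"],float))[0]; t=np.array(c["tvec"],float).ravel()
    print(n,c["K"],"C",-R.T@t,"fwd",R[2],"right",R[0])
o=manip.get_obs(); print(o)
E
```

```text
pics
top [[421.95249049   0.         317.47135201]
 [  0.         421.95249049 201.50417906]
 [  0.           0.           1.        ]] C [ 0.41188082 -0.05321386  1.74898874] fwd [ 0.11042443  0.00142777 -0.9938835 ] right [-0.00486848 -0.99998619 -0.00197744]
side [[382.01927818   0.         324.90277761]
 [  0.         382.01927818 198.99500472]
 [  0.           0.           1.        ]] C [0.19858065 0.75204386 0.85031109] fwd [ 0.35981729 -0.72308967 -0.5896379 ] right [-0.89845099 -0.43896094 -0.0099554 ]
{'clock': 0.1, 'q': array([-1.29861204,  0.33283822, -0.06465381,  1.46086761,  0.0216216 ,
        1.34992955, -0.08849817]), 'joint_vel': array([-4.10006941e-04, -2.51452941e-05, -1.37847493e-03, -2.40115361e-03,
       -1.62456589e-03,  1.28068300e-03,  4.03560919e-04]), 'joint_efforts': array([ 1.69149142e-03, -6.26757145e+01,  4.92593413e-02, -3.92418194e+01,
        1.64070568e-02,  7.18837255e-03,  2.38485477e-06]), 'ee_pos': array([0.18151911, 0.59769389, 0.23057204]), 'tcp_rot': array([ 4.39505942e-04,  8.03290033e-01,  5.95587667e-01, -5.10475813e-04]), 'ft_force': array([0.21813347, 0.10739119, 0.86689058]), 'torque': array([ 0.02956475,  0.00314499, -0.08452746]), 'opening': 0.9966065613362952}
```

View pics/top0.png

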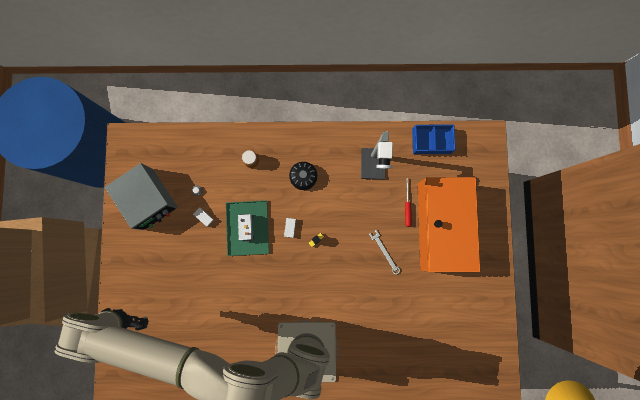

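View pics/side0.png

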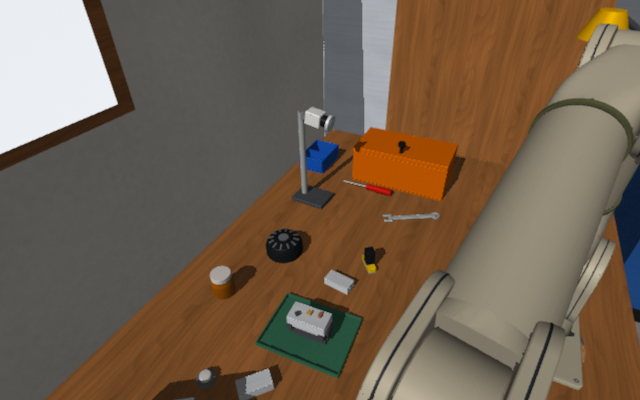

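The top view shows the green tray with the sink at (247,227), look-alike white blocks at (290,228) and (204,217), the scraper at (317,240), the camera at (385,153), the bell at (197,190), the jar at (250,158) and the fan cover at (303,176). By the description, the sink is the block in the tray with the chips on it. Next is a close crop of both views to check this.

```bash
python3 - <<'E'
import cv2, numpy as np
a=cv2.imread("pics/top0.png"); b=cv2.imread("pics/side0.png")
def c(im,x,y,w,h,W,H): return cv2.resize(im[y:y+h,x:x+w],(W,H),interpolation=cv2.INTER_CUBIC)
p=np.hstack([c(a,220,195,110,67,495,300),c(a,350,120,67,67,300,300)])
q=np.hstack([c(b,255,240,132,80,495,300),c(b,285,95,67,67,300,300)])
cv2.imwrite("pics/crop1.png",np.vstack([p,q]))
E
```

```text
(no output)
```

View pics/crop1.png

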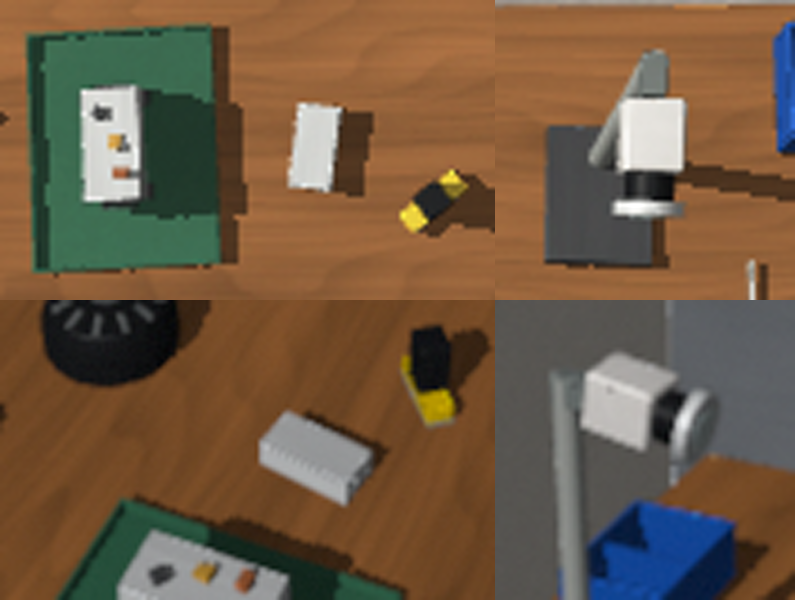

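The crop confirms it: the sink is the tallest, largest block, in the tray, carrying the dark, brass and copper chips. The scraper is at (317,240). The lens ring is at top (384,166.5) and side (330,123).

```bash
cat > h.py <<'E'
import cv2, numpy as np
from cell import manip, grab_frame, camera_info
from scipy.spatial.transform import Rotation as Ro
def cam(n):
    c=camera_info(n); R=cv2.Rodrigues(np.array(c["rvec"],float))[0]; t=np.array(c["tvec"],float).ravel()
    return np.array(c["K"]),R,t
def ray(n,p):
    K,R,t=cam(n); d=R.T@np.linalg.inv(K)@np.array([p[0],p[1],1.]); return -R.T@t,d/np.linalg.norm(d)
def plane(n,p,z):
    C,d=ray(n,p); return C+d*(z-C[2])/d[2]
def tri(p,q):
    A,a=ray("top",p);B,b=ray("side",q)
    s=np.linalg.lstsq(np.c_[a,-b],B-A,rcond=None)[0]
    P,Q=A+a*s[0],B+b*s[1]; return (P+Q)/2,np.linalg.norm(P-Q)
def proj(n,P):
    K,R,t=cam(n); p=K@(R@np.array(P)+t); return p[:2]/p[2]
def rect(n,mask,z):
    cs=cv2.findContours(mask.astype(np.uint8),cv2.RETR_EXTERNAL,cv2.CHAIN_APPROX_NONE)[0]
    c=max(cs,key=cv2.contourArea)[:,0]
    W=np.array([plane(n,p,z)[:2] for p in c]); r=cv2.minAreaRect((W*1000).astype(np.float32)); return r,W
E
python3 - <<'E'
from h import *
np.set_printoptions(precision=4,suppress=True)
for n,f in (("top","pics/top0.png"),("side","pics/side0.png")):
    im=cv2.imread(f); hsv=cv2.cvtColor(im,cv2.COLOR_BGR2HSV); H,S,V=cv2.split(hsv)
    box=np.zeros(H.shape,bool)
    x,y,w,h=(225,200,48,57) if n=="top" else (280,290,60,50)
    box[y:y+h,x:x+w]=1
    m=box&(V>150)&(S<40); m=cv2.morphologyEx(m.astype(np.uint8),cv2.MORPH_CLOSE,np.ones((7,7)))
    print(n,"sinktop",rect(n,m,.072)[0])
    print(n,"green",rect(n,(H>60)&(H<90)&(S>80),0.0)[0])
    box[:]=0
    x,y,w,h=(305,228,28,24) if n=="top" else (355,240,28,38)
    box[y:y+h,x:x+w]=1
    ym=box&(H>20)&(H<35)&(S>150)&(V>90); km=box&(V<60)
    r,W=rect(n,cv2.morphologyEx((ym|km).astype(np.uint8),cv2.MORPH_CLOSE,np.ones((3,3))),.018); print(n,"yellow+black",r)
    ys,xs=np.nonzero(ym); print("yellow px mean",xs.mean(),ys.mean(),plane(n,(xs.mean(),ys.mean()),.018))
    W=np.array([plane(n,p,.018)[:2] for p in zip(xs,ys)]); u=np.linalg.svd(W-W.mean(0))[2][0]; print("yellow dir",np.degrees(np.arctan2(u[1],u[0])))
    ys,xs=np.nonzero(km); print("black px",xs.mean(),ys.mean(),xs.min(),xs.max(),ys.min(),ys.max(),plane(n,(xs.mean(),ys.mean()),.066))
    # chips
    box[:]=0; x,y,w,h=(238,212,14,30) if n=="top" else (290,305,40,18); box[y:y+h,x:x+w]=1
    for nm,mm in (("cop",(H<13)&(S>110)),("brass",(H>14)&(H<28)&(S>110)),("dark",(V<110)&(S<60))):
        ys,xs=np.nonzero(box&mm)
        if len(xs): print(n,nm,len(xs),xs.mean(),ys.mean(),plane(n,(xs.mean(),ys.mean()),.0755))
print("lens",tri((383.9,166.5),(330.1,122.9)))
ims=[]
a=cv2.imread("pics/top0.png")[135:190,355:400];b=cv2.imread("pics/side0.png")[100:145,292:345]
cv2.imwrite("pics/crop2.png",np.hstack([cv2.resize(a,(450,550),interpolation=cv2.INTER_CUBIC)[:450,:],cv2.resize(b,None,fx=10,fy=10,interpolation=cv2.INTER_CUBIC)])[:, :800] if 0 else np.hstack([cv2.resize(a[:45,10:],(280,360),interpolation=cv2.INTER_CUBIC),cv2.resize(b,(424,360),interpolation=cv2.INTER_CUBIC)]))
E
```

```text
top sinktop ((499.61395263671875, 241.61444091796875), (99.07527160644531, 47.77579116821289), 0.9128509163856506)
top green ((499.1195068359375, 242.51834106445312), (218.88243103027344, 169.19415283203125), 2.8765177726745605)
top yellow+black ((447.0230407714844, -42.962677001953125), (25.975345611572266, 63.457801818847656), 44.654151916503906)
yellow px mean 315.51020408163265 239.59183673469389 [ 0.4476 -0.042   0.018 ]
yellow dir 131.2163988456922
black px 315.92857142857144 239.47619047619048 312 320 236 243 [ 0.4471 -0.0439  0.066 ]
top cop 5 246.2 233.4 [0.4722 0.2319 0.0755]
top brass 9 245.0 226.0 [0.5015 0.2371 0.0755]
top dark 46 247.8695652173913 227.7391304347826 [0.4946 0.2256 0.0755]
side sinktop ((494.6955871582031, 255.2392578125), (101.8163833618164, 66.14372253417969), 3.0617706775665283)
side green ((501.40521240234375, 240.51162719726562), (222.640869140625, 176.05694580078125), 2.931635618209839)
side yellow+black ((441.6434020996094, -51.21070861816406), (60.96596145629883, 107.43050384521484), 19.161344528198242)
yellow px mean 369.3333333333333 266.1034482758621 [ 0.4384 -0.021   0.018 ]
yellow dir 139.50961997777387
black px 372.82442748091603 255.41603053435114 365 382 247 269 [ 0.4305 -0.0204  0.066 ]
side cop 20 320.0 314.5 [0.473  0.2351 0.0755]
side brass 19 311.05263157894734 311.6842105263158 [0.4965 0.2372 0.0755]
side dark 60 308.55 312.26666666666665 [0.5012 0.2414 0.0755]
lens (array([ 0.6903, -0.2802,  0.3203]), np.float64(0.0004513824831554039))
```

View pics/crop2.png

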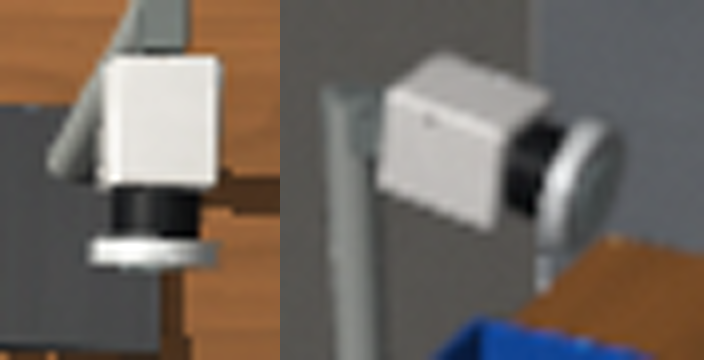

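```bash
python3 - <<'E'
from h import *
np.set_printoptions(precision=4,suppress=True)
T=lambda x,y:(365+x/8-.45,135+y/8-.45)
S=lambda x,y:(292+(x-280)/8-.45,100+y/8-.45)
P={}
for k,a,b in (("rn",(105,57),(385,88)),("rf",(218,57),(440,52)),("fn",(100,187),(500,130)),("ff",(213,187),(550,97)),("lens",(153,256),(592,182)),("ringtop",(153,264),(604,120))):
    P[k],e=tri(T(*a),S(*b)); print(k,P[k],e)
P["ff"]
for a,b in (("rn","fn"),("rf","ff")):
    d=P[b]-P[a]; print(a,b,np.linalg.norm(d),"yaw",np.arctan2(-d[1],-d[0]),"tilt",np.arctan2(-d[2],np.hypot(d[0],d[1])))
d=P["rf"]-P["rn"]; print("width",np.linalg.norm(d),"yaw",np.arctan2(d[0],-d[1])); d=P["ff"]-P["fn"]; print("width",np.linalg.norm(d),"yaw",np.arctan2(d[0],-d[1]))
# sub-pixel 2D directions: image vertical of side face edges -> tilt via bottom edge too
# side-image edges of near face: top edge (385,88)-(500,130), bottom (378,187)-(490,228), front edge (500,130)-(490,228)
# interpretation-plane normals: axis lies in plane of each edge's rays (edges parallel)
def n(c,p,q): return np.cross(ray(c,p)[1],ray(c,q)[1])
E=[n("side",S(385,88),S(500,130)),n("side",S(378,187),S(490,228)),n("side",S(440,52),S(550,97)),n("top",T(105,57),T(100,187)),n("top",T(218,57),T(213,187))]
E=np.array([e/np.linalg.norm(e) for e in E]); v=np.linalg.svd(E)[2][2]; v*=-np.sign(v[0]); print("axis fwd",v,"tilt",np.arcsin(-v[2]),"yaw",np.arctan2(-v[1],-v[0]),np.linalg.svd(E)[1])
im=cv2.imread("pics/top0.png"); hsv=cv2.cvtColor(im,cv2.COLOR_BGR2HSV); 
m=np.zeros(im.shape[:2],bool); m[145:183,358:388]=1
m&=(im.max(2)<85)&(hsv[...,1]<60); print("foot",rect("top",m,.015)[0])
E
```

```text
rn [ 0.7681 -0.2549  0.3585] 3.0918106751674996e-05
rf [ 0.7686 -0.3031  0.3555] 1.77825676092364e-05
fn [ 0.7146 -0.2525  0.3513] 0.0014876307003937389
ff [ 0.7159 -0.3009  0.3459] 0.0022618378818106714
lens [ 0.6889 -0.2792  0.3231] 0.0017811779786328142
ringtop [ 0.6804 -0.2741  0.3533] 0.00024191764091458605
rn fn 0.05399095641114158 yaw -0.04664484559117373 tilt 0.13314436078380287
rf ff 0.05357259217626298 yaw -0.04154139282384888 tilt 0.1786918560066114
width 0.048198546888608314 yaw 0.010225974426877395
width 0.04872071169631439 yaw 0.026285767101042537
axis fwd [-0.9875  0.0365 -0.1535] tilt 0.15407760491262035 yaw -0.03690607230254389 [2.0306 0.9355 0.036 ]
foot ((764.907470703125, -289.719482421875), (104.50276184082031, 127.544677734375), 89.05360412597656)
```

```bash
python3 - <<'E'
from h import *
np.set_printoptions(precision=4,suppress=True)
G={n:cv2.cvtColor(cv2.imread(f"pics/{n}0.png"),cv2.COLOR_BGR2GRAY).astype(float) for n in("top","side")}
T=lambda x,y:np.array((365+x/8-.45,135+y/8-.45))
S=lambda x,y:np.array((292+(x-280)/8-.45,100+y/8-.45))
def edge(n,p,q):
    g=G[n]; d=(q-p)/np.linalg.norm(q-p); nn=np.array([-d[1],d[0]]); L=np.linalg.norm(q-p); pts=[]
    for s in np.linspace(.15*L,.85*L,25):
        o=np.arange(-2.5,2.51,.1); xy=(p+d*s)[None]+o[:,None]*nn
        v=cv2.remap(g.astype(np.float32),xy[:,0].astype(np.float32),xy[:,1].astype(np.float32),cv2.INTER_LINEAR)[:,0]
        w=np.abs(np.gradient(cv2.GaussianBlur(v,(1,9),0).ravel())); w=np.where(w>.5*w.max(),w,0)
        pts.append(p+d*s+nn*(w*o).sum()/w.sum())
    pts=np.array(pts,np.float32); l=cv2.fitLine(pts,cv2.DIST_HUBER,0,.01,.01).ravel()
    r=np.abs((pts-l[2:])@np.array([-l[1],l[0]])).mean(); 
    a=l[2:];b=a+l[:2]*10; print(n,"ang",np.degrees(np.arctan2(l[1],l[0])),"res",r)
    return np.cross(ray(n,a)[1],ray(n,b)[1])
E=dict(sb=edge("side",S(378,187),S(490,228)),stf=edge("side",S(440,52),S(550,97)),stn=edge("side",S(385,88),S(500,130)),tl=edge("top",T(105,57),T(100,187)),tr=edge("top",T(218,57),T(213,187)))
E={k:e/np.linalg.norm(e) for k,e in E.items()}
for s in("sb","stf","stn"):
  for t in("tl","tr"):
    v=np.cross(E[s],E[t]); v/=np.linalg.norm(v); v*=np.sign(v[0]); print(s,t,"tilt",np.arcsin(v[2]),"yaw",np.arctan2(v[1],v[0]))
  for y in(-.02,0.02):   # tilt with assumed yaw
    e=E[s]; print(s,"yaw",y,"tilt",np.arctan2(-(e[0]*np.cos(y)+e[1]*np.sin(y)),e[2]))
# post axis
for z,p in((0.015,S(360,355)),):
  pass
w=cv2.imread("pics/side0.png"); hs=G["side"]
for y in range(120,195,12): print(y,hs[y,293:312].astype(int))
E
```

```text
side ang 21.193068 res 0.0451387
side ang 20.545248 res 0.07996749
side ang 22.261286 res 0.25846493
top ang -85.815636 res 0.1734793
top ang -89.68732 res 0.015728358
sb tl tilt 0.127331147704679 yaw -0.07645128244116013
sb tr tilt 0.17553107290856956 yaw 0.0007611431328347103
sb yaw -0.02 tilt -2.9788611031273624
sb yaw 0.02 tilt -2.954317880453963
stf tl tilt 0.13471148542379643 yaw -0.0755383004413608
stf tr tilt 0.1774580519680411 yaw 0.0011013905479038035
stf yaw -0.02 tilt -2.975753986567326
stf yaw 0.02 tilt -2.9538342916230005
stn tl tilt 0.16143691621233325 yaw -0.07221604792426972
stn tr tilt 0.20785021940436962 yaw 0.006501188958791927
stn yaw -0.02 tilt -2.949150719814916
stn yaw 0.02 tilt -2.92598547924959
120 [ 84  84  83  85  95 125 138 132 120  92  64 137 182 189 190 190 190 192
 192]
132 [ 85  84  85  84  84 115 136 138 129 112  87  71  78  83  85  84  84  85
  83]
144 [ 83  84  83  84  86  82 118 138 134 123 103  73  71  81  83  84  85  80
  67]
156 [ 85  84  83  85  83  80  85 123 137 130 116  90  64  44  30  25  25  51
  61]
168 [ 85  85  85  83  79  77  76 114 136 136 126 107  77  66  63  57  56  65
  64]
180 [ 81  84  84  83  82  82  84  82 118 139 133 120  96  71  72  79  78  79
  79]
192 [ 80  78  73  61  52  53  52  54  67 118 138 129 111  78  53  49  52  52
  52]
```

```bash
cat >> h.py <<'E'
def pose(yaw,tilt=0.):
    """tool x at world yaw(deg), z down; tilt: turn of the whole about world y, rad"""
    a=np.radians(yaw); x=np.array([np.cos(a),np.sin(a),0]); z=np.array([0,0,-1.])
    M=np.c_[x,np.cross(z,x),z]; return Ro.from_rotvec([0,tilt,0])*Ro.from_matrix(M)
def now():
    o=manip.get_obs(); w,x,y,z=o["tcp_rot"]; return o,np.array(o["ee_pos"]),Ro.from_quat([x,y,z,w])
def plan(legs,start=None):
    o,p,R=now()
    if start: p,R=start
    rows=[]
    for n,P,Q in legs:
        for i in range(n):
            k=n-i
            s=np.round(R.inv().apply((np.array(P)-p)/k)/.04,2)
            t=np.round((R.inv()*Q).as_rotvec()/k/.12,2)
            p=p+R.apply(s*.04); R=R*Ro.from_rotvec(t*.12); rows.append([*s,*t])
    for j in range(0,len(rows),8): print("["+",".join("["+",".join(f"{v+0:g}" for v in r)+"]" for r in rows[j:j+8])+"]")
    print("end",p.round(4),"max",np.abs(rows).max(),"t",o["clock"])
E
python3 - <<'E'
from h import *
print("dark",plane("top",(242.4,220.1),.0755))
plan([(12,[.37,.28,.21],pose(13)),(12,[.447,-.043,.12],pose(-46.5))])
E
```

```text
dark [0.52500542 0.24776403 0.0755    ]
[[-0.52,0.57,0.04,0,0,0.73],[-0.47,0.61,0.04,0,0,0.73],[-0.41,0.65,0.04,0,0,0.73],[-0.35,0.68,0.04,0,0,0.73],[-0.29,0.71,0.05,0,0,0.73],[-0.23,0.74,0.04,0,0,0.73],[-0.16,0.75,0.05,0,0,0.73],[-0.1,0.76,0.04,0,0,0.73]]
[[-0.03,0.77,0.05,0,0,0.73],[0.04,0.77,0.04,0,0,0.72],[0.1,0.76,0.05,0,0,0.73],[0.16,0.76,0.04,0.01,0.01,0.72],[0.01,0.69,0.19,0,0,0.72],[0.06,0.69,0.19,0,0,0.72],[0.12,0.68,0.19,0,0,0.72],[0.18,0.67,0.19,0,0,0.72]]
[[0.24,0.65,0.19,0,0,0.72],[0.29,0.63,0.19,0,0,0.72],[0.35,0.6,0.19,0,0,0.72],[0.4,0.56,0.18,0,0,0.72],[0.44,0.53,0.19,0,0,0.72],[0.49,0.49,0.18,0,0,0.73],[0.53,0.44,0.19,0,0,0.72],[0.57,0.4,0.18,0,0,0.73]]
end [ 0.4469 -0.0432  0.1201] max 0.77 t 0.1
```

Call:
arm_command:
  targets:
    - [[-0.52,0.57,0.04,0,0,0.73],[-0.47,0.61,0.04,0,0,0.73],[-0.41,0.65,0.04,0,0,0.73],[-0.35,0.68,0.04,0,0,0.73],[-0.29,0.71,0.05,0,0,0.73],[-0.23,0.74,0.04,0,0,0.73],[-0.16,0.75,0.05,0,0,0.73],[-0.1,0.76,0.04,0,0,0.73]]
  jaw: 0

```text
clock: 0.9
ee_pos: [0.3077, 0.3853, 0.2174]
tcp_rot: [0.0, 0.959, 0.282, -0.0]
ft_force: [0.0, 0.6, 0.0]
opening: 1.0
```

Call:
arm_command:
  targets:
    - [[-0.03,0.77,0.05,0,0,0.73],[0.04,0.77,0.04,0,0,0.72],[0.1,0.76,0.05,0,0,0.73],[0.16,0.76,0.04,0.01,0.01,0.72],[0.01,0.69,0.19,0,0,0.72],[0.06,0.69,0.19,0,0,0.72],[0.12,0.68,0.19,0,0,0.72],[0.18,0.67,0.19,0,0,0.72]]

```text
clock: 1.7
ee_pos: [0.3953, 0.1714, 0.1795]
tcp_rot: [-0.001, 0.998, -0.061, 0.0]
ft_force: [0.9, 0.1, -0.7]
opening: 1.003
```

Call:
arm_command:
  targets:
    - [[0.24,0.65,0.19,0,0,0.72],[0.29,0.63,0.19,0,0,0.72],[0.35,0.6,0.19,0,0,0.72],[0.4,0.56,0.18,0,0,0.72],[0.44,0.53,0.19,0,0,0.72],[0.49,0.49,0.18,0,0,0.73],[0.53,0.44,0.19,0,0,0.72],[0.57,0.4,0.18,0,0,0.73]]

```text
clock: 2.5
ee_pos: [0.4469, -0.0437, 0.1197]
tcp_rot: [-0.001, 0.918, -0.397, 0.0]
ft_force: [0.4, 1.4, -1.2]
opening: 1.0
```

```bash
python3 - <<'E'
from h import *
b=grab_frame("side"); a=grab_frame("top"); cv2.imwrite("pics/top1.png",a);cv2.imwrite("pics/side1.png",b)
o,p,R=now(); print(p,R.as_matrix().round(3),proj("side",p),proj("top",p),o["opening"])
cv2.imwrite("pics/crop3.png",np.hstack([cv2.resize(b[190:290,310:430],(480,400),interpolation=cv2.INTER_CUBIC),cv2.resize(a[210:270,285:345],(320,320),interpolation=cv2.INTER_CUBIC)[:,:].repeat(1,0) if 0 else cv2.resize(a[205:280,285:345],(320,400),interpolation=cv2.INTER_CUBIC)]))
plan([(8,[.447,-.043,.031],pose(-46.5))])
E
```

```text
[ 0.44660392 -0.04605842  0.11927609] [[ 0.683 -0.731 -0.   ]
 [-0.731 -0.683  0.   ]
 [-0.     0.    -1.   ]] [371.8208047  234.61305734] [316.4053589  239.31074761] 1.001087150274757
[[-0.01,-0.01,0.28,0,0,-0.01],[-0.01,-0.01,0.28,0,0,-0.01],[0,-0.01,0.27,0,0,-0.01],[-0.01,-0.01,0.28,0,0,-0.01],[0,0,0.27,0,0,-0.01],[-0.01,-0.01,0.28,0,0,0],[0,0,0.27,0,0,-0.01],[-0.01,-0.01,0.28,0,0,0]]
end [ 0.4469 -0.0429  0.0309] max 0.28 t 2.6
```

View pics/crop3.png

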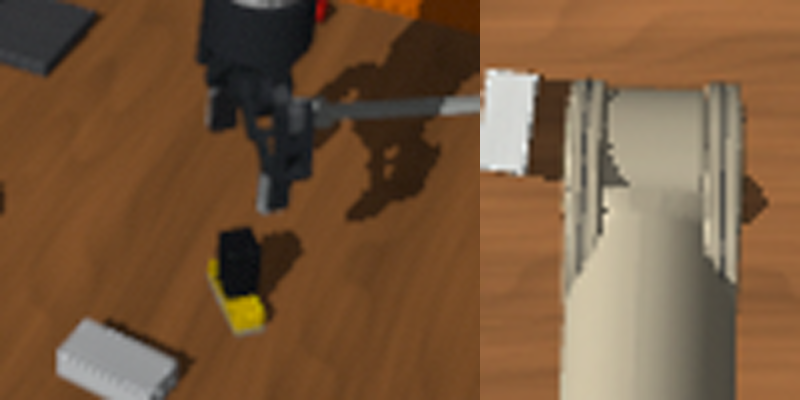

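The side view shows the open fingers straddling the scraper handle (handle top at about (369,250)), with nothing else near. Descending now.

Call:
arm_command:
  targets:
    - [[-0.01,-0.01,0.28,0,0,-0.01],[-0.01,-0.01,0.28,0,0,-0.01],[0,-0.01,0.27,0,0,-0.01],[-0.01,-0.01,0.28,0,0,-0.01],[0,0,0.27,0,0,-0.01],[-0.01,-0.01,0.28,0,0,0],[0,0,0.27,0,0,-0.01],[-0.01,-0.01,0.28,0,0,0]]

```text
clock: 3.4
ee_pos: [0.4474, -0.0394, 0.0307]
tcp_rot: [-0.001, 0.92, -0.392, 0.0]
ft_force: [0.3, 0.2, 0.9]
opening: 1.002
```

Call:
arm_command:
  targets:
    - [[0,0,0,0,0,0],[0,0,0,0,0,0],[0,0,0,0,0,0],[0,0,0,0,0,0],[0,0,0,0,0,0],[0,0,0,0,0,0],[0,0,0,0,0,0],[0,0,0,0,0,0]]
  jaw: 255
  squeeze: 50

```text
clock: 4.2
ee_pos: [0.4479, -0.0394, 0.0323]
tcp_rot: [-0.001, 0.92, -0.392, 0.0]
ft_force: [-1.5, -0.4, 6.3]
opening: 0.322
```

```bash
python3 - <<'E'
from h import *
o,p,R=now(); print(p,R.as_matrix().round(3),o["opening"],o["ft_force"])
# lift, travel to beyond far end of sink
u=np.array([np.cos(.05),np.sin(.05),0]); S=np.array([.4995,.242,0])
A=S+u*.085; A[2]=.16; print("A",A)
plan([(4,[.447,-.043,.13],R),(12,A,pose(-87.1))])
E
```

```text
[ 0.44792297 -0.03935182  0.03227778] [[ 0.693 -0.721  0.002]
 [-0.721 -0.693  0.002]
 [-0.    -0.003 -1.   ]] 0.3222627940085157 [-1.54162751 -0.40113736  6.27681493]
A [0.58439377 0.24624823 0.16      ]
[[0.01,0.02,-0.61,0,0,0],[0.01,0.02,-0.61,0,0,0],[0.01,0.02,-0.61,0,0,0],[0.02,0.01,-0.61,0,0,0],[-0.24,-0.62,-0.06,0,0,0.5],[-0.27,-0.61,-0.06,0,0,0.5],[-0.31,-0.59,-0.06,0,0,0.5],[-0.34,-0.57,-0.06,0,0,0.5]]
[[-0.38,-0.55,-0.06,0,0,0.5],[-0.41,-0.53,-0.06,0,0,0.49],[-0.44,-0.5,-0.06,0,0,0.5],[-0.47,-0.47,-0.06,0,0,0.49],[-0.5,-0.45,-0.06,0,0,0.5],[-0.52,-0.42,-0.06,-0.01,0,0.49],[-0.55,-0.38,-0.07,0,0.01,0.5],[-0.56,-0.35,-0.06,-0.01,0,0.49]]
end [0.5843 0.2461 0.1598] max 0.62 t 4.2
```

Call:
arm_command:
  targets:
    - [[0.01,0.02,-0.61,0,0,0],[0.01,0.02,-0.61,0,0,0],[0.01,0.02,-0.61,0,0,0],[0.02,0.01,-0.61,0,0,0],[-0.24,-0.62,-0.06,0,0,0.5],[-0.27,-0.61,-0.06,0,0,0.5],[-0.31,-0.59,-0.06,0,0,0.5],[-0.34,-0.57,-0.06,0,0,0.5]]

```text
clock: 5.0
ee_pos: [0.4926, 0.0543, 0.1392]
tcp_rot: [-0.001, 0.866, -0.5, -0.0]
ft_force: [0.9, -0.5, -0.1]
opening: 0.325
```

Call:
arm_command:
  targets:
    - [[-0.38,-0.55,-0.06,0,0,0.5],[-0.41,-0.53,-0.06,0,0,0.49],[-0.44,-0.5,-0.06,0,0,0.5],[-0.47,-0.47,-0.06,0,0,0.49],[-0.5,-0.45,-0.06,0,0,0.5],[-0.52,-0.42,-0.06,-0.01,0,0.49],[-0.55,-0.38,-0.07,0,0.01,0.5],[-0.56,-0.35,-0.06,-0.01,0,0.49]]

```text
clock: 5.8
ee_pos: [0.5841, 0.2473, 0.1589]
tcp_rot: [0.001, 0.724, -0.69, -0.001]
ft_force: [-0.2, -0.8, -0.5]
opening: 0.322
```

```bash
python3 - <<'E'
from h import *
b=grab_frame("side"); a=grab_frame("top"); cv2.imwrite("pics/top2.png",a);cv2.imwrite("pics/side2.png",b)
o,p,R=now(); print(p,R.as_matrix().round(3),proj("side",p),proj("top",p),o["opening"],o["ft_force"])
cv2.imwrite("pics/crop4.png",np.hstack([cv2.resize(b[230:355,240:365],(500,500),interpolation=cv2.INTER_CUBIC),cv2.resize(a[190:265,230:270],(267,500),interpolation=cv2.INTER_CUBIC)]))
u=np.array([np.cos(.05),np.sin(.05),0]); S=np.array([.4995,.242,0])
for s,z in((.085,.128),(.057,.106)):
    P=S+u*s; P[2]=z; print(P)
P1=S+u*.06; P1[2]=.120
P2=S+u*.058; P2[2]=.1055
plan([(4,P1,pose(-87.1)),(4,P2,pose(-87.1))])
E
```

```text
[0.58393716 0.25047703 0.15853929] [[ 0.054 -0.999 -0.001]
 [-0.999 -0.054  0.001]
 [-0.001  0.001 -1.   ]] [274.83320162 280.59160944] [237.99916672 203.12450576] 0.32029578096922257 [-0.42042001 -0.17581873 -1.1981982 ]
[0.58439377 0.24624823 0.128     ]
[0.55642876 0.24484881 0.106     ]
[[0.03,0.15,0.24,0,0,0.01],[0.03,0.16,0.24,0,0,0.01],[0.02,0.15,0.24,0.01,0,0],[0.03,0.16,0.24,0,0.01,0.01],[0,0.01,0.09,0,0,0],[0,0.01,0.09,0,0,0],[0,0.01,0.09,0,0,0],[0,0.02,0.1,0,0,0]]
end [0.5574 0.2447 0.1054] max 0.24 t 5.9
```

View pics/crop4.png

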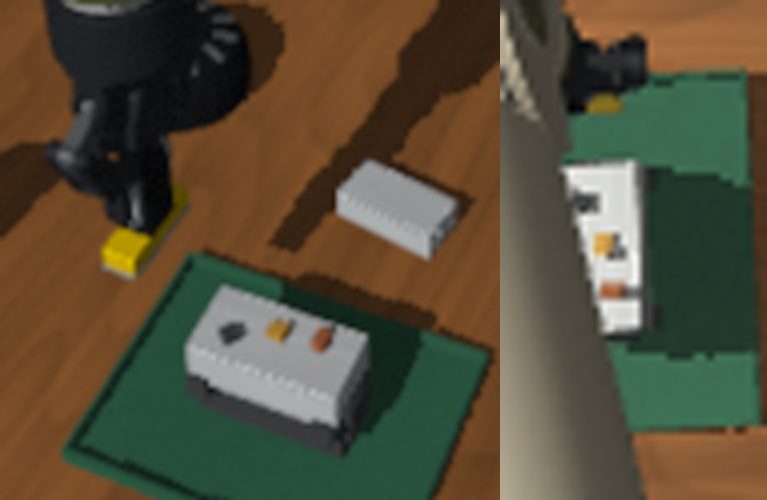

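Scraper is held square, parallel to the sink's far end (yellow block at crop (140,240)), all three chips still on. Lowering to about 1 mm above the face, then sweeping toward the robot.

Call:
arm_command:
  targets:
    - [[0.03,0.15,0.24,0,0,0.01],[0.03,0.16,0.24,0,0,0.01],[0.02,0.15,0.24,0.01,0,0],[0.03,0.16,0.24,0,0.01,0.01],[0,0.01,0.09,0,0,0],[0,0.01,0.09,0,0,0],[0,0.01,0.09,0,0,0],[0,0.02,0.1,0,0,0]]

```text
clock: 6.7
ee_pos: [0.5577, 0.2405, 0.1058]
tcp_rot: [0.0, 0.724, -0.69, 0.001]
ft_force: [0.7, -0.0, -0.2]
opening: 0.326
```

```bash
python3 - <<'E'
from h import *
o,p,R=now(); print(p,R.as_matrix().round(3),o["opening"],o["ft_force"])
u=np.array([np.cos(.05),np.sin(.05),0]); S=np.array([.4995,.242,0])
P=S-u*.078; P[2]=.1050
plan([(24,P,pose(-87.1))])
E
```

```text
[0.55773795 0.24049221 0.10580507] [[ 0.047 -0.999  0.001]
 [-0.999 -0.047 -0.001]
 [ 0.001 -0.001 -1.   ]] 0.32584979896404925 [ 0.72282777 -0.03655311 -0.15764327]
[[0,0.14,0,0,0,0],[0,0.14,0,0,0,0],[0,0.14,0,0,0,0],[0,0.14,0,0,0,0],[-0.01,0.14,0,0,0,0],[0,0.14,0,0,0,0],[-0.01,0.14,0,0,0,0],[0,0.14,0,0,0,0]]
[[-0.01,0.14,0,0,0,0],[0,0.14,0,0,0,0],[-0.01,0.14,0,0,0,0],[0,0.14,0,0,0,0],[-0.01,0.14,0,0,0,0],[0,0.14,0,0,0,0],[-0.01,0.14,0,0,0,0],[0,0.14,0,0,0,0]]
[[-0.01,0.15,0,0,0,0],[0,0.14,0,0,0,0],[-0.01,0.15,0,0,0,0],[0,0.14,0,0,0,-0.01],[-0.01,0.15,0,0,0,0],[0,0.14,0.01,0,0,-0.01],[-0.01,0.15,0,0,0,0],[0,0.14,0.01,0,-0.01,-0.01]]
end [0.4217 0.238  0.1049] max 0.15 t 6.7
```

Call:
arm_command:
  targets:
    - [[0,0.14,0,0,0,0],[0,0.14,0,0,0,0],[0,0.14,0.01,0,0,0],[0,0.14,0,0,0,0],[-0.01,0.14,0,0,0,0],[0,0.14,0.01,0,0,0],[-0.01,0.14,0,0,0,0],[0,0.14,0,0,0,0]]

```text
clock: 7.5
ee_pos: [0.5121, 0.2392, 0.105]
tcp_rot: [0.0, 0.724, -0.69, 0.0]
ft_force: [0.6, 0.1, -0.8]
opening: 0.326
```

Call:
arm_command:
  targets:
    - [[-0.01,0.14,0,0,0,0],[0,0.14,0,0,0,0],[-0.01,0.14,0,0,0,0],[0,0.14,0,0,0,0],[-0.01,0.14,0,0,0,0],[0,0.14,0,0,0,0],[-0.01,0.14,0,0,0,0],[0,0.14,0,0,0,0]]

```text
clock: 8.3
ee_pos: [0.4672, 0.2386, 0.105]
tcp_rot: [0.0, 0.724, -0.69, 0.0]
ft_force: [-0.1, 1.0, -0.4]
opening: 0.324
```

Call:
arm_command:
  targets:
    - [[-0.01,0.15,0,0,0,0],[0,0.14,0,0,0,0],[-0.01,0.15,0,0,0,0],[0,0.14,0,0,0,0],[-0.01,0.15,0,0,0,0],[0,0.14,0,0,0,0],[-0.01,0.15,0,0,0,0],[0,0.14,0,0,0,0]]

```text
clock: 9.1
ee_pos: [0.4208, 0.238, 0.105]
tcp_rot: [0.0, 0.724, -0.69, 0.0]
ft_force: [1.2, 0.0, -1.5]
opening: 0.324
```

```bash
python3 - <<'E'
from h import *
b=grab_frame("side"); a=grab_frame("top"); cv2.imwrite("pics/top3.png",a);cv2.imwrite("pics/side3.png",b)
o,p,R=now(); print(p,R.as_matrix().round(3),o["opening"],o["ft_force"])
cv2.imwrite("pics/crop5.png",np.hstack([cv2.resize(b[260:370,250:375],(500,440),interpolation=cv2.INTER_CUBIC),cv2.resize(a[195:260,225:275],(300,440),interpolation=cv2.INTER_CUBIC)]))
plan([(4,[p[0],p[1],.15],pose(-87.1)),(12,[.44,-.045,.12],pose(-87.1))])
E
```

```text
[0.4205622  0.23810741 0.10499659] [[ 0.048 -0.999 -0.001]
 [-0.999 -0.048 -0.001]
 [ 0.001  0.001 -1.   ]] 0.31952023336118734 [ 0.45123587  0.98329194 -1.31961319]
[[0,0,-0.28,0,0,-0.01],[0,0,-0.28,0,0,0],[0,0,-0.28,0,0,-0.01],[0,0,-0.29,0,-0.01,0],[0.59,-0.01,0.06,0,0,0],[0.59,-0.01,0.06,0,0,0],[0.59,-0.01,0.06,0,0,0],[0.59,-0.01,0.06,0,0,0]]
[[0.59,-0.01,0.06,0,0,0],[0.59,-0.01,0.06,0,0,0],[0.59,-0.01,0.07,0,0,0],[0.59,-0.01,0.06,0,0,0],[0.59,-0.01,0.07,0,0,0],[0.59,-0.01,0.06,0,0,0],[0.6,-0.02,0.07,0,0,0],[0.59,-0.01,0.06,0,0,0]]
end [ 0.44   -0.0448  0.1201] max 0.6 t 9.2
```

View pics/crop5.png

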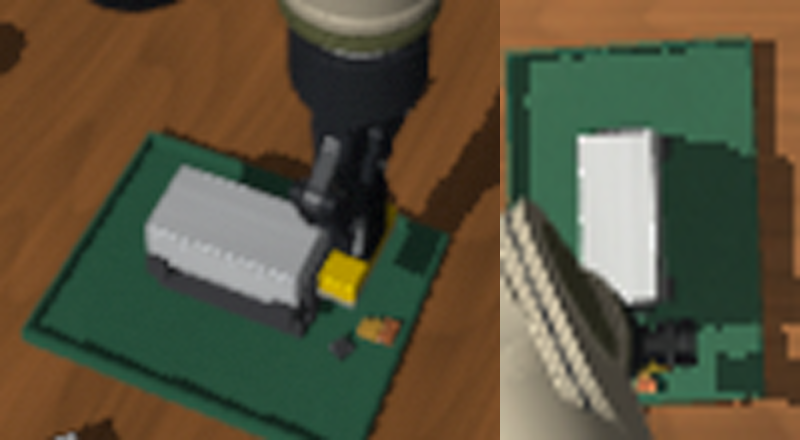

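All three chips now lie in the tray (dark at crop (343,345), copper and brass at (380,330)) and the sink is clean and still in its nest. Returning the scraper.

Call:
arm_command:
  targets:
    - [[0,0,-0.28,0,0,-0.01],[0,0,-0.28,0,0,0],[0,0,-0.28,0,0,-0.01],[0,0,-0.29,0,-0.01,0],[0.59,-0.01,0.06,0,0,0],[0.59,-0.01,0.06,0,0,0],[0.59,-0.01,0.06,0,0,0],[0.59,-0.01,0.06,0,0,0]]

```text
clock: 10.0
ee_pos: [0.4279, 0.143, 0.1414]
tcp_rot: [-0.0, 0.724, -0.689, -0.0]
ft_force: [-0.3, 0.3, -1.0]
opening: 0.324
```

Call:
arm_command:
  targets:
    - [[0.59,-0.01,0.06,0,0,0],[0.59,-0.01,0.06,0,0,0],[0.59,-0.01,0.07,0,0,0],[0.59,-0.01,0.06,0,0,0],[0.59,-0.01,0.07,0,0,0],[0.59,-0.01,0.06,0,0,0],[0.6,-0.02,0.07,0,0,0],[0.59,-0.01,0.06,0,0,0]]

```text
clock: 10.8
ee_pos: [0.4409, -0.0459, 0.1209]
tcp_rot: [-0.001, 0.724, -0.689, -0.0]
ft_force: [0.8, -0.1, -0.8]
opening: 0.328
```

```bash
python3 - <<'E'
from h import *
o,p,R=now(); print(p,R.as_matrix().round(3),o["opening"],o["ft_force"])
plan([(8,[.44,-.047,.040],pose(-87.1)),(8,[.44,-.047,.0318],pose(-87.1))])
E
```

```text
[ 0.44087891 -0.04594492  0.12091812] [[ 0.049 -0.999  0.001]
 [-0.999 -0.049  0.001]
 [-0.001 -0.001 -1.   ]] 0.32763693266100236 [ 0.80947375 -0.07600862 -0.77359728]
[[0,0,0.25,0,0,0],[0,0,0.25,0,0,0],[0,0,0.25,0,0,0],[0.01,0,0.25,0,0,0],[0,0.01,0.26,0,0,0],[0.01,0,0.25,0,0,0],[0,0.01,0.26,0,0,0],[0.01,0,0.25,-0.01,0.01,-0.01]]
[[0,0,0.03,0,0,0],[0,0,0.03,0,0,0],[0,0,0.02,0,0,0],[0,0,0.03,0,0,0],[0,0,0.02,0,0,0],[0,0,0.03,0,0,0],[0,0,0.02,0,0,0],[0,0,0.03,0,0,0]]
end [ 0.4402 -0.0471  0.0317] max 0.26 t 10.8
```

Call:
arm_command:
  targets:
    - [[0,0,0.25,0,0,0],[0,0,0.25,0,0,0],[0,0,0.25,0,0,0],[0.01,0,0.25,0,0,0],[0,0.01,0.26,0,0,0],[0.01,0,0.25,0,0,0],[0,0.01,0.26,0,0,0],[0.01,0,0.25,0,0,0]]

```text
clock: 11.6
ee_pos: [0.4397, -0.0461, 0.0384]
tcp_rot: [0.0, 0.724, -0.689, -0.0]
ft_force: [-0.1, 0.1, -0.4]
opening: 0.323
```

Call:
arm_command:
  targets:
    - [[0,0,0.03,0,0,0],[0,0,0.03,0,0,0],[0,0,0.02,0,0,0],[0,0,0.03,0,0,0],[0,0,0.02,0,0,0],[0,0,0.03,0,0,0],[0,0,0.02,0,0,0],[0,0,0.03,0,0,0]]

```text
clock: 12.4
ee_pos: [0.4407, -0.0461, 0.0321]
tcp_rot: [-0.001, 0.724, -0.689, -0.0]
ft_force: [-9.8, 1.4, 37.5]
opening: 0.328
```

```bash
python3 - <<'E'
from h import *
o,p,R=now(); print(p,R.as_matrix().round(3),o["opening"],o["ft_force"])
E
```

```text
[ 0.44065175 -0.04605619  0.03210792] [[ 0.049 -0.999  0.001]
 [-0.999 -0.049  0.001]
 [-0.001 -0.001 -1.   ]] 0.32810667504957425 [-9.77030794  1.44220993 37.5039498 ]
```

Contact with the bench is firm (37 N). I'll ease off about 1.5 mm, then release.

Call:
arm_command:
  targets:
    - [[0,0,-0.02,0,0,0],[0,0,-0.01,0,0,0],[0,0,0,0,0,0],[0,0,0,0,0,0],[0,0,0,0,0,0],[0,0,0,0,0,0],[0,0,0,0,0,0],[0,0,0,0,0,0]]

```text
clock: 13.2
ee_pos: [0.4399, -0.0461, 0.0323]
tcp_rot: [-0.0, 0.724, -0.689, -0.0]
ft_force: [-0.7, -0.2, 3.1]
opening: 0.32
```

Call:
arm_command:
  targets:
    - [[0,0,0,0,0,0],[0,0,0,0,0,0],[0,0,0,0,0,0],[0,0,0,0,0,0],[0,0,0,0,0,0],[0,0,0,0,0,0],[0,0,0,0,0,0],[0,0,0,0,0,0]]
  jaw: 0

```text
clock: 14.0
ee_pos: [0.4398, -0.0462, 0.0322]
tcp_rot: [0.0, 0.724, -0.689, -0.0]
ft_force: [-1.3, -0.3, 0.5]
opening: 0.997
```

```bash
python3 - <<'E'
from h import *
o,p,R=now(); print(p,R.as_matrix().round(3),o["opening"],o["ft_force"])
# remeasure the sink from the picture with chips gone
im=cv2.imread("pics/side3.png")
plan([(8,[.44,-.046,.15],pose(-87.1)),(12,[.4995,.242,.14],pose(-87.1)),(4,[.4995,.242,.12],pose(-87.1))])
E
```

```text
[ 0.43983417 -0.04617695  0.03219187] [[ 0.05  -0.999 -0.   ]
 [-0.999 -0.05   0.   ]
 [-0.     0.    -1.   ]] 0.9974408386768243 [-1.3200066  -0.33583787  0.51053925]
[[0,0,-0.37,0,0,0],[0,0,-0.37,0,0,0],[0,0,-0.37,0,0,0],[0,0,-0.37,0,0,0],[0,0,-0.37,0,0,0],[0,0,-0.37,0,0,0],[0,0,-0.36,0,0,0],[0,0,-0.37,0,0,-0.01]]
[[-0.59,-0.15,0.02,0,0,0],[-0.59,-0.16,0.02,0,0,0],[-0.59,-0.15,0.02,0,0,0],[-0.59,-0.16,0.02,0,0,0],[-0.59,-0.15,0.02,0,0,0],[-0.6,-0.16,0.02,0,0,0],[-0.59,-0.15,0.02,0,0,0],[-0.6,-0.16,0.02,0,0,0]]
[[-0.59,-0.15,0.02,0,0,0],[-0.6,-0.16,0.03,0,0,0],[-0.59,-0.15,0.02,0,0,0],[-0.6,-0.16,0.03,0,0,0],[0,0,0.12,0,0,0],[0,0,0.13,0,0,0],[0,0,0.12,0,0,0],[0,0,0.13,0,0,0]]
end [0.4997 0.242  0.1198] max 0.6 t 14.0
```

Call:
arm_command:
  targets:
    - [[0,0,-0.37,0,0,0],[0,0,-0.37,0,0,0],[0,0,-0.37,0,0,0],[0,0,-0.37,0,0,0],[0,0,-0.37,0,0,0],[0,0,-0.37,0,0,0],[0,0,-0.36,0,0,0],[0,0,-0.37,0,0,0]]

```text
clock: 14.8
ee_pos: [0.4397, -0.0462, 0.1507]
tcp_rot: [0.0, 0.724, -0.689, -0.0]
ft_force: [0.2, 0.0, 0.6]
opening: 1.001
```

Call:
arm_command:
  targets:
    - [[-0.59,-0.15,0.02,0,0,0],[-0.59,-0.16,0.02,0,0,0],[-0.59,-0.15,0.02,0,0,0],[-0.59,-0.16,0.02,0,0,0],[-0.59,-0.15,0.02,0,0,0],[-0.6,-0.16,0.02,0,0,0],[-0.59,-0.15,0.02,0,0,0],[-0.6,-0.16,0.02,0,0,0]]

```text
clock: 15.6
ee_pos: [0.4801, 0.1469, 0.1437]
tcp_rot: [0.0, 0.724, -0.689, -0.0]
ft_force: [1.1, 1.4, 0.1]
opening: 0.999
```

Call:
arm_command:
  targets:
    - [[-0.59,-0.15,0.02,0,0,0],[-0.6,-0.16,0.03,0,0,0],[-0.59,-0.15,0.02,0,0,0],[-0.6,-0.16,0.03,0,0,0],[0,0,0.12,0,0,0],[0,0,0.13,0,0,0],[0,0,0.12,0,0,0],[0,0,0.13,0,0,0]]

```text
clock: 16.4
ee_pos: [0.5, 0.241, 0.1194]
tcp_rot: [0.0, 0.724, -0.69, -0.0]
ft_force: [1.1, 0.3, -0.8]
opening: 1.002
```

```bash
python3 - <<'E'
from h import *
b=grab_frame("side"); a=grab_frame("top"); cv2.imwrite("pics/top4.png",a);cv2.imwrite("pics/side4.png",b)
o,p,R=now(); print(p,R.as_matrix().round(3),o["opening"],o["ft_force"])
cv2.imwrite("pics/crop6.png",np.hstack([cv2.resize(b[225:375,240:390],(600,600),interpolation=cv2.INTER_CUBIC),cv2.resize(a[195:270,305:330],(200,600),interpolation=cv2.INTER_CUBIC)]))
plan([(8,[.4997,.242,.06],pose(-87.1)),(8,[.4997,.242,.0425],pose(-87.1))])
E
```

```text
[0.49962556 0.24109704 0.11905602] [[ 0.049 -0.999 -0.001]
 [-0.999 -0.049 -0.001]
 [ 0.     0.001 -1.   ]] 0.9999034864556062 [0.25666576 0.18594038 0.16307788]
[[0,0,0.18,0,0,0],[0,0,0.19,0,0,0],[0,0,0.18,0,0,0],[0,0,0.19,0,0,0],[-0.01,0,0.18,0,0,0],[0,0,0.19,0,0,-0.01],[-0.01,0,0.18,0.01,0,0],[0,0,0.19,0,0,-0.01]]
[[0,0,0.05,0,0,0],[0,0,0.05,0,0,0],[0,0,0.06,0,0,0],[0,0,0.05,0,0,0],[0,0,0.06,0,0,0],[0,0,0.05,0,0,0],[0,0,0.06,0,0,0],[0,0,0.05,0,0,0]]
end [0.4995 0.2419 0.0427] max 0.19 t 16.5
```

View pics/crop6.png

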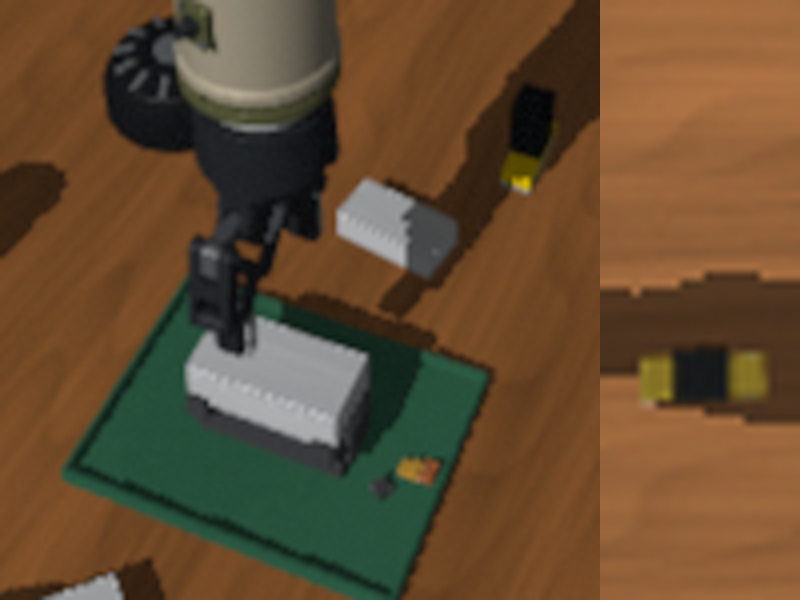

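Scraper stands upright; chips stay in the tray at crop (380,485) and (420,468); gripper is centred over the sink. Descending to grip.

Call:
arm_command:
  targets:
    - [[0,0,0.18,0,0,0],[0,0,0.19,0,0,0],[0,0,0.18,0,0,0],[0,0,0.19,0,0,0],[-0.01,0,0.18,0,0,0],[0,0,0.19,0,0,0],[-0.01,0,0.18,0,0,0],[0,0,0.19,0,0,0]]

```text
clock: 17.3
ee_pos: [0.5, 0.2429, 0.06]
tcp_rot: [-0.0, 0.724, -0.689, -0.0]
ft_force: [-0.0, 0.1, 1.1]
opening: 1.0
```

Call:
arm_command:
  targets:
    - [[0,0,0.05,0,0,0],[0,0,0.05,0,0,0],[0,0,0.06,0,0,0],[0,0,0.05,0,0,0],[0,0,0.06,0,0,0],[0,0,0.05,0,0,0],[0,0,0.06,0,0,0],[0,0,0.05,0,0,0]]

```text
clock: 18.1
ee_pos: [0.4999, 0.2428, 0.0432]
tcp_rot: [0.0, 0.724, -0.689, -0.0]
ft_force: [-0.3, -0.0, 0.2]
opening: 0.997
```

Call:
arm_command:
  targets:
    - [[0,0,0,0,0,0],[0,0,0,0,0,0],[0,0,0,0,0,0],[0,0,0,0,0,0],[0,0,0,0,0,0],[0,0,0,0,0,0],[0,0,0,0,0,0],[0,0,0,0,0,0]]
  jaw: 255
  squeeze: 70

```text
clock: 18.9
ee_pos: [0.5003, 0.243, 0.0439]
tcp_rot: [-0.0, 0.724, -0.689, -0.0]
ft_force: [-0.4, 0.8, 5.7]
opening: 0.576
```

```bash
python3 - <<'E'
from h import *
np.set_printoptions(precision=4,suppress=True)
o,p,R=now(); print(p,R.as_matrix().round(3),o["opening"],o["ft_force"])
# sink centre in tool frame, from nest pose
S=np.array([.4995,.242,.056]); off=R.inv().apply(S-p); off[0]=0; print("sink in tool",off)
F=np.array([.5517,-.2795,.297]); Q=pose(-90,-.175); print("tool z",Q.as_matrix()[:,2])
G=F-Q.apply(off); print("TCP goal",G)
V=G+np.array([-.07,0,0])
plan([(8,[p[0],p[1],.20],R),(16,[.52,0.0,.30],pose(-88.5,-.05)),(8,V,pose(-90,-.175)),(8,G,pose(-90,-.175))])
E
```

```text
[0.5003 0.243  0.0439] [[ 0.05  -0.999  0.001]
 [-0.999 -0.05   0.001]
 [-0.001 -0.001 -1.   ]] 0.5760660739239695 [-0.4485  0.7868  5.6891]
sink in tool [ 0.      0.0008 -0.0121]
tool z [ 0.1741  0.     -0.9847]
TCP goal [ 0.5546 -0.2795  0.2852]
[[0,0,-0.49,0,0,0],[0,0,-0.49,0,0,0],[0,0,-0.49,0,0,0],[0,0,-0.49,0,0,0],[0,0,-0.49,0,0,0],[0,0,-0.48,0,0,0],[0,0,-0.49,0,0,0],[0,0,-0.48,0,0,0]]
[[0.38,-0.01,-0.16,0.03,0,0.01],[0.38,-0.01,-0.16,0.03,0,0.01],[0.38,-0.01,-0.16,0.03,0,0.01],[0.38,-0.02,-0.16,0.02,0,0.01],[0.38,-0.02,-0.16,0.03,0,0.01],[0.38,-0.02,-0.15,0.02,0,0.01],[0.38,-0.02,-0.16,0.03,0,0.01],[0.38,-0.02,-0.15,0.02,0,0.01]]
[[0.38,-0.02,-0.16,0.03,0,0.01],[0.38,-0.02,-0.15,0.02,0,0.02],[0.38,-0.02,-0.16,0.03,0,0.01],[0.38,-0.02,-0.15,0.02,0,0.02],[0.38,-0.02,-0.16,0.03,0.01,0.01],[0.38,-0.03,-0.15,0.02,0,0.02],[0.38,-0.03,-0.15,0.03,0.01,0.01],[0.39,-0.02,-0.16,0.02,0,0.02]]
[[0.87,0.13,0.04,0.13,0,0.03],[0.87,0.13,0.04,0.13,0,0.03],[0.87,0.13,0.04,0.13,0,0.03],[0.87,0.13,0.03,0.13,0,0.02],[0.87,0.13,0.03,0.13,0,0.03],[0.87,0.12,0.03,0.13,0,0.02],[0.88,0.12,0.03,0.13,0.01,0.03],[0.87,0.12,0.03,0.13,0,0.02]]
[[0,-0.22,0.04,0,0,0],[0,-0.21,0.04,0,0,0],[0,-0.22,0.04,0,0,0],[0,-0.21,0.04,0,0,0],[0,-0.22,0.04,0,0,0],[0,-0.21,0.03,0,0,0],[0,-0.22,0.04,0,0,0],[0,-0.21,0.03,0,0,0]]
end [ 0.5545 -0.2794  0.2853] max 0.88 t 18.9
```

Call:
arm_command:
  targets:
    - [[0,0,-0.49,0,0,0],[0,0,-0.49,0,0,0],[0,0,-0.49,0,0,0],[0,0,-0.49,0,0,0],[0,0,-0.49,0,0,0],[0,0,-0.48,0,0,0],[0,0,-0.49,0,0,0],[0,0,-0.48,0,0,0]]

```text
clock: 19.7
ee_pos: [0.4995, 0.2425, 0.1996]
tcp_rot: [0.001, 0.724, -0.689, -0.0]
ft_force: [0.3, 0.8, -3.0]
opening: 0.569
```

Call:
arm_command:
  targets:
    - [[0.38,-0.01,-0.16,0.03,0,0.01],[0.38,-0.01,-0.16,0.03,0,0.01],[0.38,-0.01,-0.16,0.03,0,0.01],[0.38,-0.02,-0.16,0.02,0,0.01],[0.38,-0.02,-0.16,0.03,0,0.01],[0.38,-0.02,-0.15,0.02,0,0.01],[0.38,-0.02,-0.16,0.03,0,0.01],[0.38,-0.02,-0.15,0.02,0,0.01]]

```text
clock: 20.5
ee_pos: [0.5102, 0.1202, 0.2504]
tcp_rot: [-0.009, 0.721, -0.693, 0.009]
ft_force: [-0.3, -0.7, -2.4]
opening: 0.576
```

Call:
arm_command:
  targets:
    - [[0.38,-0.02,-0.16,0.03,0,0.01],[0.38,-0.02,-0.15,0.02,0,0.02],[0.38,-0.02,-0.16,0.03,0,0.01],[0.38,-0.02,-0.15,0.02,0,0.02],[0.38,-0.02,-0.16,0.03,0.01,0.01],[0.38,-0.03,-0.15,0.02,0,0.02],[0.38,-0.03,-0.15,0.03,0.01,0.01],[0.39,-0.02,-0.16,0.02,0,0.02]]

```text
clock: 21.3
ee_pos: [0.5197, -0.0014, 0.3001]
tcp_rot: [-0.017, 0.716, -0.698, 0.018]
ft_force: [0.2, 0.6, -2.6]
opening: 0.572
```

```bash
python3 - <<'E'
from h import *
o,p,R=now(); print(p,R.as_matrix().round(3),o["opening"],o["ft_force"])
G=np.array([.5546,-.2795,.2852])
plan([(16,G+[-.07,0,0],pose(-90,-.175)),(8,G,pose(-90,-.175))])
E
```

```text
[ 0.51971532 -0.0014267   0.30014777] [[ 0.026 -0.998  0.049]
 [-1.    -0.026 -0.   ]
 [ 0.002 -0.049 -0.999]] 0.5720631959101632 [ 0.21861445  0.57737582 -2.58177248]
[[0.43,0.07,0.02,0.07,0,0.01],[0.43,0.07,0.02,0.07,0,0.01],[0.43,0.07,0.02,0.06,0,0.01],[0.43,0.07,0.02,0.07,0,0.01],[0.43,0.06,0.02,0.06,0,0.01],[0.43,0.06,0.02,0.07,0,0.01],[0.44,0.06,0.02,0.06,0,0.02],[0.43,0.06,0.02,0.07,0,0.01]]
[[0.44,0.06,0.02,0.06,0,0.02],[0.44,0.06,0.01,0.07,0,0.01],[0.43,0.06,0.01,0.06,0,0.02],[0.44,0.06,0.02,0.07,0,0.01],[0.43,0.06,0.01,0.06,0,0.02],[0.44,0.07,0.01,0.07,0,0.01],[0.43,0.06,0.02,0.06,0.01,0.02],[0.44,0.06,0.01,0.07,0,0.01]]
[[0,-0.21,0.04,0,0,0],[0,-0.22,0.04,0,0,0],[0,-0.21,0.04,0,0,0],[0,-0.22,0.04,0,0,0],[0,-0.21,0.04,0,0,0],[0,-0.22,0.04,0,0,0],[0,-0.21,0.03,0,0,0],[0,-0.22,0.04,0,0,0]]
end [ 0.5547 -0.2796  0.2851] max 0.44 t 21.3
```

Held weight shows as about 2.6 N, as expected. Moving to the approach point and on to the focus.

Call:
arm_command:
  targets:
    - [[0.43,0.07,0.02,0.07,0,0.01],[0.43,0.07,0.02,0.07,0,0.01],[0.43,0.07,0.02,0.06,0,0.01],[0.43,0.07,0.02,0.07,0,0.01],[0.43,0.06,0.02,0.06,0,0.01],[0.43,0.06,0.02,0.07,0,0.01],[0.44,0.06,0.02,0.06,0,0.02],[0.43,0.06,0.02,0.07,0,0.01]]

```text
clock: 22.1
ee_pos: [0.5018, -0.1402, 0.2917]
tcp_rot: [-0.04, 0.711, -0.701, 0.04]
ft_force: [-0.0, 0.6, -2.8]
opening: 0.572
```

Call:
arm_command:
  targets:
    - [[0.44,0.06,0.02,0.06,0,0.02],[0.44,0.06,0.01,0.07,0,0.01],[0.43,0.06,0.01,0.06,0,0.02],[0.44,0.06,0.02,0.07,0,0.01],[0.43,0.06,0.01,0.06,0,0.02],[0.44,0.07,0.01,0.07,0,0.01],[0.43,0.06,0.02,0.06,0,0.02],[0.44,0.06,0.01,0.07,0,0.01]]

```text
clock: 22.9
ee_pos: [0.484, -0.2797, 0.2846]
tcp_rot: [-0.063, 0.704, -0.704, 0.061]
ft_force: [-0.1, -0.2, -2.4]
opening: 0.57
```

Call:
arm_command:
  targets:
    - [[0,-0.21,0.04,0,0,0],[0,-0.22,0.04,0,0,0],[0,-0.21,0.04,0,0,0],[0,-0.22,0.04,0,0,0],[0,-0.21,0.04,0,0,0],[0,-0.22,0.04,0,0,0],[0,-0.21,0.03,0,0,0],[0,-0.22,0.04,0,0,0]]

```text
clock: 23.7
ee_pos: [0.5552, -0.2785, 0.2846]
tcp_rot: [-0.062, 0.705, -0.704, 0.061]
ft_force: [-0.3, 0.4, -2.2]
opening: 0.571
```

```bash
python3 - <<'E'
from h import *
np.set_printoptions(precision=4,suppress=True)
b=grab_frame("side"); a=grab_frame("top"); cv2.imwrite("pics/top5.png",a);cv2.imwrite("pics/side5.png",b)
o,p,R=now(); print(p,R.as_matrix().round(3),o["opening"],o["ft_force"])
c=p+R.apply([0,.0008,-.0121]); print("sink centre",c)
for s in(1,-1):
  for y in (1,-1):
    for z in(1,-1):
      P=c+R.apply([y*.025,s*.05,-z*.016]); print("xend" ,-s,"jaw",y,"up",z,P,"side",proj("side",P).round(1),"top",proj("top",P).round(1))
cv2.imwrite("pics/crop7.png",np.hstack([cv2.resize(b[95:185,295:395],(500,450),interpolation=cv2.INTER_CUBIC),cv2.resize(a[145:235,355:415],(300,450),interpolation=cv2.INTER_CUBIC)]))
E
```

```text
[ 0.5557 -0.278   0.2843] [[ 0.001 -0.985  0.174]
 [-1.    -0.001  0.001]
 [-0.001 -0.174 -0.985]] 0.5722941061498569 [ 0.042   0.8738 -2.6137]
sink centre [ 0.5528 -0.278   0.2961]
xend -1 jaw 1 up 1 [ 0.5008 -0.3031  0.3032] side [387.9 136. ] top [391.1 221.9]
xend -1 jaw 1 up -1 [ 0.5064 -0.3031  0.2716] side [385.4 144.6] top [389.5 220.9]
xend -1 jaw -1 up 1 [ 0.5008 -0.2531  0.3032] side [382.7 142.8] top [376.5 222. ]
xend -1 jaw -1 up -1 [ 0.5063 -0.2531  0.2717] side [380.2 151.6] top [375.2 221. ]
xend 1 jaw 1 up 1 [ 0.5993 -0.3029  0.3205] side [358.8 125.2] top [391.2 192.8]
xend 1 jaw 1 up -1 [ 0.6049 -0.3029  0.289 ] side [356.8 133.8] top [389.6 192.4]
xend 1 jaw -1 up 1 [ 0.5992 -0.2529  0.3206] side [352.8 131.5] top [376.6 192.9]
xend 1 jaw -1 up -1 [ 0.6048 -0.2529  0.289 ] side [350.9 140.3] top [375.3 192.5]
```

View pics/crop7.png

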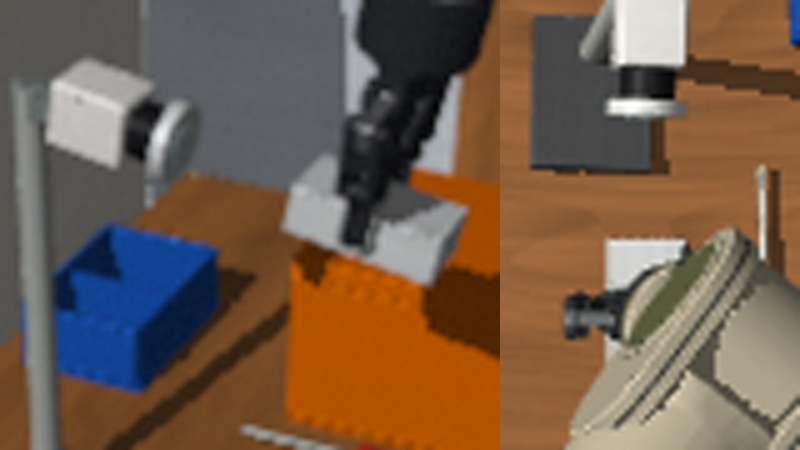

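In the side view the sink's lower edge (20°) runs parallel to the camera head's edge (21°). In the top view its width (crop 607–687) lines up with the lens ring. The predicted corners match within about 1 px, the computed centre is about 2 mm from the estimated focus, and the camera hasn't moved. Handing in.

```bash
python3 - <<'E'
from h import *
o,p,R=now(); print(p,np.abs(o["joint_vel"]).max(),o["opening"],o["clock"]); print(manip.sign_off())
E
```

```text
[ 0.55570051 -0.27798567  0.28432579] 0.03195938227573837 0.5722941061498569 23.8
the job is handed in; nothing more can be done
None
```

The job is done and handed in at 23.8 s. I gripped the scraper and swept all three chips off the heat sink into the tray in one pass, about 1 mm above its face. I then stood the scraper back upright on the bench and moved the sink to the camera's focus point, where it is still held. Sign-off gave no verdict.

- **Focus position:** the sink's centre is about 2 mm from my focus estimate. That estimate should be good to about 5 mm, because the two lens measurements differed by about 3 mm.
- **Alignment:** the sink is tilted 0.175 rad with zero yaw. In the side view its lower edge matches the camera head's edge to about 1°, and in the top view it lines up with the lens.
- **Bench:** the last crop of the tray and scraper, before I picked up the sink, showed all chips in the tray and the scraper upright. I saw no sign of the camera having moved. I did not measure the other things on the bench again at the end.
- **Disagreements:** the head's left edge in the top view was a poor fit and gave a yaw of about -0.07 rad. I set it aside because the clean right edge and the stand's foot both gave about zero. Putting the scraper down pressed the bench briefly with about 37 N at the wrist, and I eased off before letting go.

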